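Fit a seed meter's drive shaft through both bushings and hold it for the clip

ROBOT

A 7-joint arm with a two-finger parallel gripper is mounted at the origin on the work surface. World frame = base frame: x ahead of the robot, y to its left, z up, the work surface at z = 0. Lengths are in m, angles in rad, forces in N, time in s.
With the tool pointing down it reaches from about 0.425 to 0.925 m from the base axis. Payload 6.8 kg.
Tool frame: the origin (TCP) lies between the finger pads; the fingertips stand env.nose_length ahead of it and the grasp point (between the pads) lies 5 mm behind it (env.nose_length is the distance from the TCP to the fingertips, in m); x points along the fingers, y is the direction in which the jaws open and shut, and the axes are right-handed (so a half turn about x gives the same grasp; the last joint's range is limited). The gripper opens to 88 mm and grips with 3 to 60 N. Pads are 20 mm wide; open, the fingers measure 115 mm over their backs; the gripper's body (75 mm by 178 mm) begins 61 mm behind the grasp point.
Start: joints at [-0.108, 0.477, 0.022, 1.555, -0.011, 1.109, -0.083], TCP at [0.675, 0, 0.212] pointing down, gripper open.
Joint ranges: [-2.96, 2.96], [-0.34, 2.1], [-1.41, 1.46], [0.24, 2.44], [-1.37, 4.51], [0.17, 1.92], [-2.96, 2.96]. Speed limits (rad/s): [2.39, 2.39, 3.14, 3.14, 3.14, 3.14, 3.14].

INTERFACE

Orientations are given as a unit quaternion [x, y, z, w].
In Python, from rig import env, optics gives the robot as it stands. The module is installed in compiled form; this text tells all that it offers.
- The arm moves only by the tool servo_tool, never from a script. Its argument "plan" is a list that holds one entry, the list of rows, each a list of 7 numbers: the turn, a rotation vector about the tool's x, y, z in rad, then the shift along the tool's x, y, z in mm, then the closure, from -1 (fully open) to 1 (shut). In form: [[[wx, wy, wz, x, y, z, hand], ...]]. A call has exactly 5 rows; each row shifts and turns the commanded pose from where the row before left it, along the tool's axes as they then stand; what a row does not reach is not made up. A row lasts 1/8 s, in which the tool goes at most 62.5 mm and 10.7 degrees, less where a joint would pass 70% of its speed; a pose out of reach is approached as far as the arm can. A call is refused whole if a number of a shift passes 62.5 or a number of a turn 0.188, either way. A call with a gripper value outside its range is refused whole. The fingers move at their own pace and stop on an object; the grip force is fixed at half the most. Time passes only in rows, so rows that do not move let the fingers close, or fill a call up. It gives the time, the measured TCP pose, the force and the opening at its end, in the units of the state.
- env.read_state(): the state, without advancing time (a new reading comes with each control period).
- optics.snapshot(name): name is "scene" or "side" or "wrist"; returns a dict with "color" (384x512x3 uint8, red, green, blue), "range_z" (384x512 float32, m along the optical axis (not along the pixel's ray), 0 where there is no reading), "fx", "fy", "cx", "cy" (pixels), "position" and "orientation" of the camera in the world. Camera axes: x right, y down, z forward; pixel columns grow to the right and rows downward; lengths in m; the calibration is good to about 2 mm. A picture is of the moment at which its call begins.
- env.hand_in(): hands the job in, once; it reports no verdict.
The state is a dict: "time": time; "qpos": joint angles; "qd": joint speeds; "joint_torque": joint torques, N m; "position": TCP position; "eef_rot": TCP orientation; "wrist_force": force on the tool from outside, world axes, zero at the start; "wrist_torque": the same for the moment, N m; "width": opening from 0.0 (shut) to 1.0 (fully open).
Only numpy, scipy, OpenCV 4.12 (cv2) and the standard library are available. Lean on these libraries where they do the work, as an engineer would, in place of code of your own. Each camera call takes 0.05 s, during which the arm holds its last target. There are 200 camera calls.

TASK

Slide the clear door of the low parts cabinet fully open, take the steel drive shaft out of the rack inside, and lower it foot first through the seed meter's upper bushing, on through the white roller and through the lower bushing, until the clip groove near its foot is in the clear underneath. The shaft has no head and would drop through, so finish while still holding it there, hanging in the gripper clear of the stand's base plate, so that a mate can snap the clip on. Leave the door open, and do not disturb the other loose parts in the rack and on the bench.

Things in the scene. Friction and masses are not known exactly. Their poses are not given: they have to be found in the camera images.
- cabinet: low grey steel parts cabinet, 200 mm deep (x) by 380 mm wide (y), fixed to the bench; aluminium door tracks on its long top edges, tops 168 mm above the bench. Origin: centre of its underside, z up. The +y bay holds white nylon rollers under a fixed clear pane; the -y bay, under the sliding clear door, is 182 mm long in y (to the end wall) by 188 mm in x inside and holds the shaft rack
- door (a joint): flat clear sliding door over the cabinet's -y bay (top face 162 mm above the bench): 0 m = fully shut, 0.170 m = fully open against its stop, lying over the fixed pane. It moves along the cabinet's +y as the value grows, starts 0 to 50 mm open, slides at about 1.5 N and stays where it is left
- door_grip (a point): top centre of the sliding door's black upright grip, 187 mm above the bench: a block 50 mm long (cabinet's x), 14 mm thick (cabinet's y, the sliding direction) and 25 mm tall, standing on the door near its -y edge
- shaft: bright steel drive shaft, plain round rod 14 mm in diameter, 150 mm long, about 0.18 kg, upright in one of the three rack sockets (which varies), top 156 mm above the bench; small dark keyseat near the top. Origin: centre of its foot (lower end), z towards its top. The lowest 6 mm taper to 9 mm across; the dark clip groove lies 6 to 8 mm above the foot
- shaft_foot (a point): centre of the shaft's foot, the same point as shaft's origin
- meter: aluminium seed meter frame in a blue stand fixed to the bench: two level arms, one above the other, joined by a wall at its -y side (130 mm high), each with a brass flanged bushing. Both bores are upright, 16 mm in diameter, on the body's z axis; origin on that axis at bench level. Between them, in line, a white fluted roller with a 20 mm bore, free to spin. Base plate 10 mm thick
- upper_bore (a point): centre of the upper bushing's mouth, level with its flange's top, 134 mm above the bench. The mouth narrows from 24 mm to the 16 mm bore over the first 4 mm; the bushing's underside is 20 mm below this point. Nothing on the meter stands higher
- lower_bore (a point): centre of the lower bushing's underside, 50 mm above the bench; its top mouth, countersunk like the upper one, is 20 mm higher. The base plate's top is 40 mm below this point
- spindle: brass spindle, 10 mm in diameter with a 15 mm head, 115 mm long, upright in another socket of the rack, loose; leave alone. Origin: centre of its foot
- spacer: blue plastic spacer rod, 15 mm in diameter, 85 mm long, upright in the third socket, loose; leave alone. Origin: centre of its foot
- cover: red steel meter cover, a round pan 170 mm across and 42 mm high, lying loose on the bench at the right side, beside the meter; leave alone. Origin: centre of its underside
- coupling: brass drive coupling, 42 mm across and 36 mm high, standing loose on the bench between the cabinet and the meter; leave alone. Origin: centre of its underside
- disc: black plastic cell disc, 176 mm across, 5 mm thick with a 15 mm high hub, lying loose on the bench beyond the meter; leave alone. Origin: centre of its underside
- spare_roller: white fluted nylon roller, 62 mm across, 41 mm high, standing loose on the bench in front of the small-parts drawers at the back; leave alone. Origin: centre of its underside
- wrench: steel wrench, 170 mm long, lying loose on the bench between the robot and the meter; leave alone. Origin: under its middle
- rack_mid (a point): top centre of the black rack block in the cabinet's -y bay, 42 mm above the bench, at cabinet x = 0, y = -101 mm. Three upright 17 mm sockets in a row along the cabinet's y: at this point and 46 mm either side. Fingers closing along the cabinet's x straddle one rod clear of its neighbours. The bay's floor is 6 mm above the bench

How it is judged:
On the way, in this order (a step that is already met when the one before it is completed fails the run):
1. the clear door is slid fully open (within 10 mm of its stop) (value of joint door above 0.16 m), for 0.2 s.
2. the shaft is lifted out of the cabinet, in the fingers (height (world z) of shaft_foot above 0.15 m and contact force between the fingers and shaft above 1 N), for 0.1 s.
3. the shaft's foot has come down through the upper bushing, not yet through the lower (z of shaft_foot in the frame of upper_bore below -0.022 m and z of shaft_foot in the frame of lower_bore above 0.002 m and horizontal distance between shaft_foot and upper_bore below 0.008 m and angle between the z axis of shaft and the z axis of meter, either way round below 0.15 rad), for 0.1 s.
At the end, for the whole second after the job is handed in: Shaft upright in both bushings (within 0.06 rad, foot within 4 mm of the bore axis), foot at least 10 mm below the lower bushing's underside and 3 mm or more above the base plate, gripped by the fingers (over 1 N) and at rest; door within 15 mm of fully open (z of shaft_foot in the frame of lower_bore below -0.01 m and horizontal distance between shaft_foot and lower_bore below 0.004 m and angle between the z axis of shaft and the z axis of meter, either way round below 0.06 rad and height (world z) of shaft_foot above 0.013 m and contact force between the fingers and shaft above 1 N and linear speed of shaft below 0.02 m/s and value of joint door above 0.155 m); the arm keeps its last pose, push and grip.
It fails at once if another loose part on the bench is disturbed (moved more than 15 mm) (distance of any of cover, coupling, disc, spare_roller, wrench from where it was at the start of the episode above 0.015 m).
It fails at once if the spindle or the spacer is pulled up or tipped in the rack (distance of any of spindle, spacer from where it was at the start of the episode above 0.012 m or angle between any of spindle, spacer's own z axis and vertical above 0.3 rad).
It also fails if it takes over 56 s, if anything falls off the work surface, if the arm or the gripper's body presses on something with over 40 N, if the wrist force passes 120 N, or if a joint passes its speed limit or range.

## Working session

There is one attempt and no reset: what is moved stays moved. The work goes in short steps, Python scripts to look and compute and a tool call to move; the robot and the scene stay as the last step left them, time stands still between calls to the robot, and variables do not carry over. Pictures are saved under pics/ and viewed, about 8 in all and at most 12, crops included, and the job is handed in when it is done.

Besides the shell and the picture viewer there is one more tool, called after ">>>" in YAML: its name, and indented under it one key for each argument. servo_tool: Moves the arm, as the interface text tells. Its arguments: {"type":"object","properties":{"plan":{"type":"array"}},"required":["plan"]}

```bash
mkdir -p pics
cat > h.py <<'E'
import numpy as np, cv2
from scipy.spatial.transform import Rotation as R
from rig import env, optics
def snap(n,f=None):
    s=optics.snapshot(n)
    np.savez(f'pics/{f or n}.npz',**s)
    if f: cv2.imwrite(f'pics/{f}.png',s['color'][:,:,::-1])
    return s
def load(f): return dict(np.load(f'pics/{f}.npz'))
def rot(s):
    o=np.array(s['orientation']); return R.from_quat(o) if o.size==4 else R.from_matrix(o)
def ray(s,u,v):
    return rot(s).apply([(u-s['cx'])/s['fx'],(v-s['cy'])/s['fy'],1.])
def atz(s,u,v,z):
    d=ray(s,u,v);p=np.array(s['position']);return p+d*(z-p[2])/d[2]
def dep(s,u,v):
    return np.array(s['position'])+ray(s,u,v)*s['range_z'][int(v),int(u)]
def cloud(s):
    v,u=np.mgrid[:384,:512];z=s['range_z']
    P=np.stack([(u-s['cx'])/s['fx']*z,(v-s['cy'])/s['fy']*z,z],-1).reshape(-1,3)
    return (rot(s).apply(P)+np.array(s['position'])).reshape(384,512,3)
E
python3 - <<'E'
from h import *
ims=[snap(n,n+'0') for n in('scene','side','wrist')]
for s in ims: print(s['position'],s['orientation'],s['fx'],s['cx'])
print(env.read_state(),env.nose_length)
cv2.imwrite('pics/sc0.png',cv2.resize(ims[0]['color'][:,:,::-1],(800,600)))
E
```

```text
[0.32023486 0.16134526 1.24464044] [-0.31746133  0.93545087 -0.14700953  0.05038032] 411.59572450313385 255.05918996516468
[ 0.28513967 -0.25783357  0.93786829] [ 0.84524027 -0.50669594  0.0918329  -0.14281047] 366.87149640013604 253.79933875998682
[0.67390133 0.07849505 0.38373609] [ 9.89380872e-01  2.50250386e-04 -1.08550902e-03  1.45341836e-01] 340.2089634021092 255.2105483217287
{'time': 0.15, 'qpos': array([-0.10810405,  0.47760736,  0.02239809,  1.55613511, -0.0115111 ,
        1.10932843, -0.08309431]), 'qd': array([ 0.00229262, -0.00373999, -0.00033448, -0.00370286,  0.00179966,
        0.00138516, -0.0016904 ]), 'joint_torque': array([ 2.56581799e-03, -5.83290482e+01,  1.53667007e+00, -2.72875071e+01,
       -5.42110554e-02,  1.44432642e-02,  8.67239464e-05]), 'position': array([ 6.74553248e-01, -3.06499250e-05,  2.11045691e-01]), 'eef_rot': array([-0.49964247, -0.50030397,  0.5003684 , -0.4996847 ]), 'wrist_force': array([ 0.76227341,  0.14066559, -0.25938059]), 'wrist_torque': array([ 0.00763733, -0.00402973,  0.02602251]), 'width': 0.9995350027098998} 0.014
```

View pics/sc0.png

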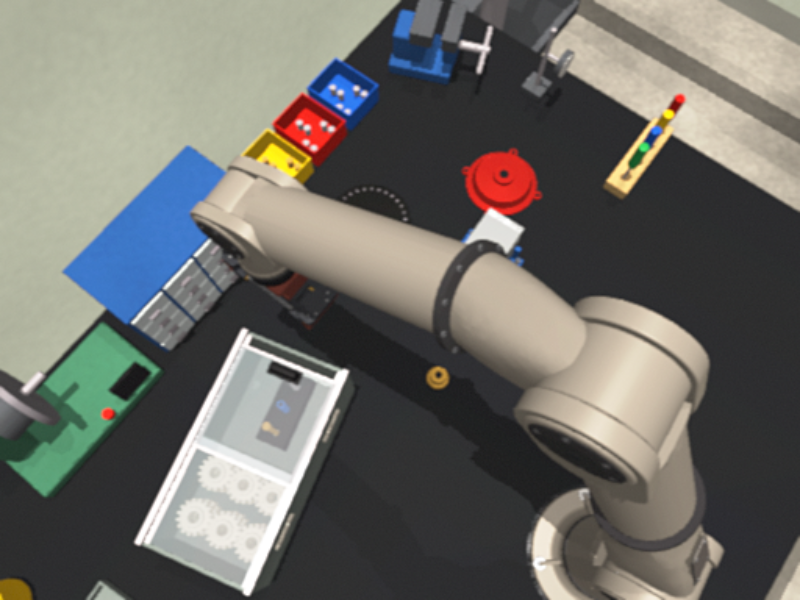

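View pics/side0.png

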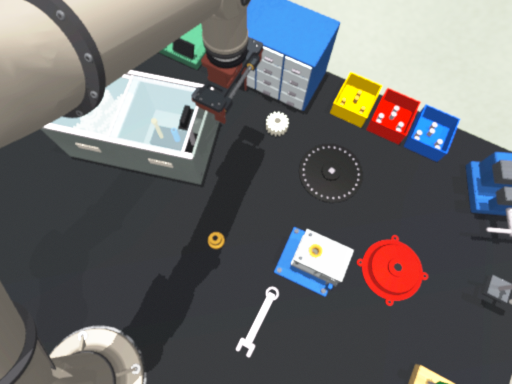

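The scene picture (800x600) shows the cabinet corners near (246,332), (350,375), (140,543) and (250,592), and the grip at (284,372). The side picture shows the meter bushing at (316,251), the coupling at (216,240) and the wrench at (260,320).

Run:
```python
from h import *
a=load('scene0');b=load('side0')
for n,(u,v) in dict(tl=(246,332),tr=(350,375),bl=(140,543),br=(250,592)).items(): print(n,atz(a,u*.64,v*.64,.168).round(3))
print('grip sc',atz(a,284*.64,370*.64,.187).round(3),'side',atz(b,187,112,.187).round(3))
print('bore',atz(b,316,251,.134).round(3),dep(b,316,258).round(3))
print('coupling',atz(b,216,239,.036).round(3))
C=cloud(b)
m=(abs(C[...,2]-.13)<.006);m[:,:270]=0;m[:215]=0;m[300:]=0
P=C[m][:,:2].astype(np.float32);print(len(P),cv2.minAreaRect(P))
# top bore crops
c=lambda s,x,y,w,h,k:cv2.resize(s['color'][y:y+h,x:x+w,::-1],None,fx=k,fy=k,interpolation=cv2.INTER_CUBIC)
cv2.imwrite('pics/crop0.png',np.vstack([cv2.resize(c(a,130,200,100,100,3),(400,400))[:300],cv2.resize(c(b,270,220,100,75,4),(400,300))]))
cv2.imwrite('pics/crop0.png',np.hstack([c(a,130,205,100,100,4),np.vstack([c(b,270,220,100,70,4),np.zeros((120,400,3),np.uint8)])]))
```

```text
tl [0.715 0.084 0.168]
tr [0.524 0.033 0.168]
bl [0.618 0.443 0.168]
br [0.433 0.391 0.168]
grip sc [0.614 0.096 0.187] side [0.626 0.092 0.187]
bore [ 0.484 -0.317  0.134] [ 0.471 -0.323  0.132]
coupling [ 0.418 -0.091  0.036]
1722 ((0.48523029685020447, -0.3346664011478424), (0.07687922567129135, 0.1121620237827301), 3.130699396133423)
```

View pics/crop0.png

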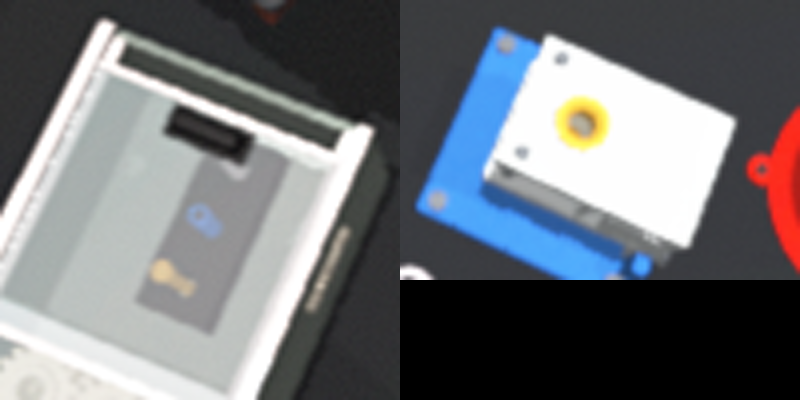

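The crop shows the spacer mid-rack and the spindle at the +y end. The shaft is therefore in the -y socket, beside the grip at about cabinet y = -150 mm. The bore is at side pixel (315.5,250.5), which puts it near (0.484,-0.316).

The cabinet yaw is about 0.257 rad and its centre about (0.5725,0.238). I'll yaw the tool, close the fingers, and move to the -y side of the grip.

>>> servo_tool:
  plan:
    - [[-0.1285, 0, 0, 0, 0, 0, 1], [-0.1285, 0, 0, 0, 0, 0, 1], [0, 0, 0, 0, -10, -20, 1], [0, 0, 0, 0, -11, -25, 1], [0, 0, 0, 0, -10, -25, 1]]

```text
time: 0.78
position: [0.6264, 0.0603, 0.2114]
eef_rot: [0.432, 0.56, -0.432, 0.56]
wrist_force: [1.1, 0.6, 0.2]
width: 0.474
```

Run:
```python
from h import *
s=snap('wrist','wrist1');st=env.read_state();print(st['position'],R.from_quat(st['eef_rot']).as_matrix().round(3),st['width'],st['time'])
print(s['position'],s['orientation'])
```

```text
[0.62443919 0.06455746 0.2114072 ] [[-0.002  0.966  0.258]
 [ 0.002  0.258 -0.966]
 [-1.    -0.002 -0.003]] 0.4262850579608894 0.825
[0.60570976 0.13618808 0.38423001] [0.9812519  0.12679644 0.01789168 0.14403907]
```

View pics/wrist1.png

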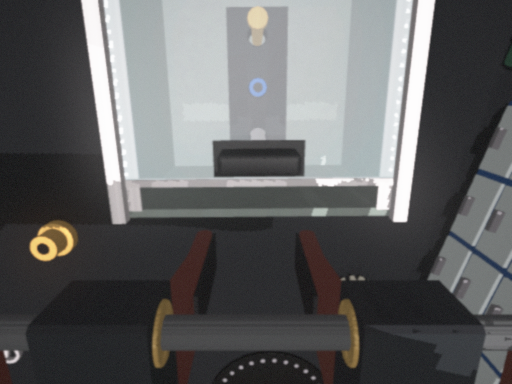

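The wrist view lies square to the cabinet. The grip spans (213..305, 141..177), the spacer top is at (258,87), the spindle head at (258,17) and the track ends near (112,222) and (408,222).

Run:
```python
from h import *
s=load('wrist1');t=.258
ex=np.array([np.cos(t),np.sin(t)]);ey=np.array([-np.sin(t),np.cos(t)])
def p(n,u,v,z):
    q=atz(s,u,v,z);print(n,q.round(4),'along ex,ey',(q[:2]@ex).round(4),(q[:2]@ey).round(4))
p('grip topback L',215,142,.187);p('grip topback R',304,142,.187);p('topfront',259,150,.187);p('base front',259,177,.162)
p('trackL',112,222,.168);p('trackR',408,222,.168)
p('spacer',258,87,.091+.0);p('spindle',258,17,.121);p('trackL far',83,0,.168);p('trackR far',433,0,.168)
st=env.read_state()['position'];print('tcp',st[:2]@ex,st[:2]@ey)
C=cloud(s)
for u,v in((259,146),(259,165),(130,195),(258,195)):print(u,v,C[v,u].round(3), C[v,u,:2]@ey)
```

```text
grip topback L [0.5899 0.1036 0.187 ] along ex,ey 0.5968 -0.0503
grip topback R [0.6397 0.1167 0.187 ] along ex,ey 0.6483 -0.0504
topfront [0.6157 0.1056 0.187 ] along ex,ey 0.6223 -0.055
base front [0.6217 0.0841 0.162 ] along ex,ey 0.6226 -0.0773
trackL [0.5326 0.0296 0.168 ] along ex,ey 0.5225 -0.1072
trackR [0.7273 0.0809 0.168 ] along ex,ey 0.7238 -0.1074
spacer [0.6064 0.1408 0.091 ] along ex,ey 0.6223 -0.0186
spindle [0.5944 0.1854 0.121 ] along ex,ey 0.622 0.0276
trackL far [0.4983 0.1598 0.168 ] along ex,ey 0.5225 0.0274
trackR far [0.69   0.2101 0.168 ] along ex,ey 0.7208 0.0271
tcp 0.6202432868957308 -0.09690319985397199
259 146 [0.616 0.104 0.164] -0.056195425845113056
259 165 [0.618 0.097 0.188] -0.0637577678643258
130 195 [0.538 0.048 0.157] -0.09133191384791257
258 195 [0.628 0.06  0.122] -0.10187970444090304
```

>>> servo_tool:
  plan:
    - [[0, 0, 0, 0, 2, 0, 1], [0, 0, 0, 12, 0, 0, 1], [0, 0, 0, 14, 0, 0, 1], [0, 0, 0, 0, 0, -8, 1], [0, 0, 0, 0, 0, -8, 1]]

```text
time: 1.45
position: [0.625, 0.0764, 0.1855]
eef_rot: [0.432, 0.56, -0.432, 0.56]
wrist_force: [0.4, -0.2, -0.1]
width: 0.004
```

>>> servo_tool:
  plan:
    - [[0, 0, 0, 0, 0, -15, 1], [0, 0, 0, 0, 0, -25, 1], [0, 0, 0, 0, 0, -25, 1], [0, 0, 0, 0, 0, -25, 1], [0, 0, 0, 0, 0, -15, 1]]

```text
time: 2.08
position: [0.5978, 0.1801, 0.1862]
eef_rot: [0.431, 0.561, -0.431, 0.56]
wrist_force: [0.5, -0.1, -0.2]
width: 0.003
```

>>> servo_tool:
  plan:
    - [[0, 0, 0, 0, 0, -10, 1], [0, 0, 0, 0, 0, -6, 1], [0, 0, 0, 0, 0, -6, 1], [0, 0, 0, 0, 0, -5, 1], [0, 0, 0, 0, 0, -5, 1]]

```text
time: 2.7
position: [0.5903, 0.2082, 0.1857]
eef_rot: [0.432, 0.56, -0.432, 0.56]
wrist_force: [0.5, 0.1, -0.6]
width: 0.005
```

Run:
```python
from h import *
s=snap('scene','scene2');w=snap('wrist','wrist2');st=env.read_state();print(st['position'],st['wrist_force'])
k=lambda s,x,y,a:cv2.resize(s['color'][y:y+a,x:x+a,::-1],(400,400),interpolation=cv2.INTER_CUBIC)
cv2.imwrite('pics/c2.png',np.hstack([k(s,90,200,180),cv2.resize(w['color'][:,:,::-1],(400,400))]))
```

```text
[0.59010013 0.20896179 0.18576503] [ 0.1827519   0.87334944 -0.17494356]
```

View pics/c2.png

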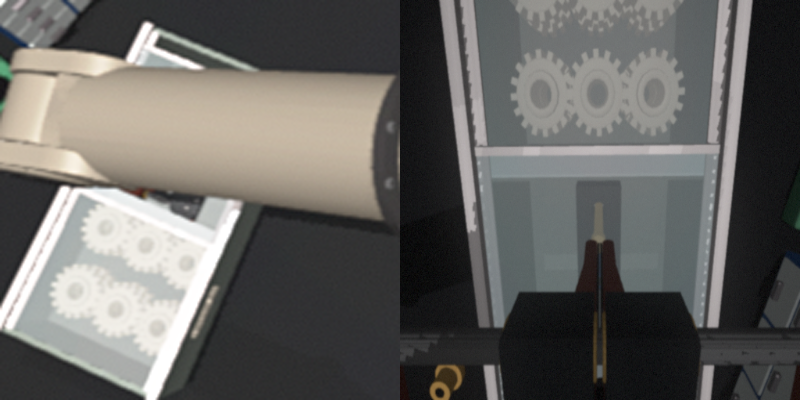

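The grip isn't visible ahead of the fingers and there is no push force, so it may have been missed. I'll check with the side camera.

Run:
```python
from h import *
s=snap('side','side2');w=load('wrist2')
im=cv2.resize(s['color'][30:190,30:270,::-1],None,fx=3.3,fy=3.3,interpolation=cv2.INTER_CUBIC);cv2.imwrite('pics/c3.png',im)
C=cloud(w);ey=np.array([-.2551,.9669])
for v in range(120,384,12):print(v,C[v,256].round(3),(C[v,256,:2]@ey).round(3))
```

```text
120 [0.573 0.27  0.155] 0.115
132 [0.575 0.263 0.155] 0.108
144 [0.577 0.258 0.164] 0.102
156 [0.578 0.251 0.162] 0.095
168 [0.58  0.244 0.162] 0.088
180 [0.582 0.237 0.162] 0.081
192 [0.584 0.23  0.162] 0.073
204 [0.586 0.222 0.161] 0.065
216 [0.588 0.215 0.164] 0.058
228 [0.59  0.207 0.161] 0.049
240 [0.587 0.219 0.206] 0.062
252 [0.587 0.218 0.217] 0.061
264 [0.588 0.213 0.219] 0.056
276 [0.59  0.207 0.22 ] 0.05
288 [0.591 0.202 0.221] 0.044
300 [0.603 0.158 0.162] -0.002
312 [0.606 0.148 0.161] -0.012
324 [0.582 0.236 0.292] 0.08
336 [0.583 0.234 0.295] 0.078
348 [0.583 0.231 0.294] 0.075
360 [0.616 0.109 0.161] -0.052
372 [0.618 0.102 0.165] -0.058
```

View pics/c3.png

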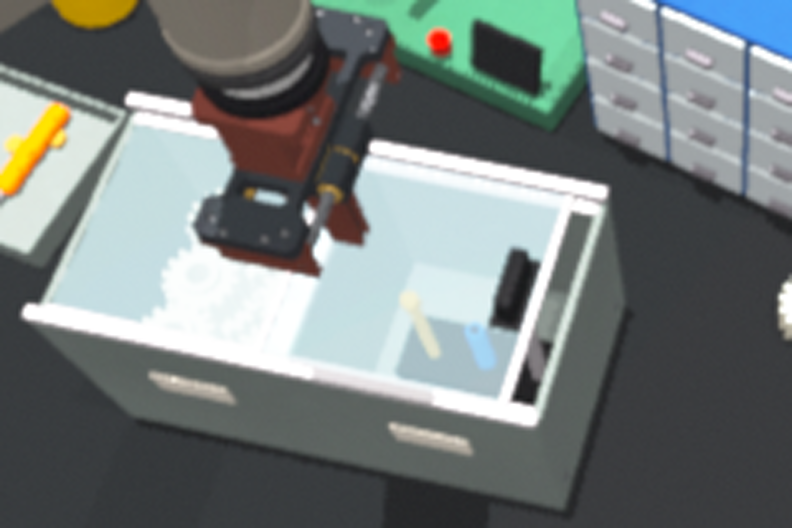

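The side view shows the door still shut, with the grip at (513,287) and the fingers past it. They must have travelled above the grip, so I'll measure the fingertip height directly from depth.

Run:
```python
from h import *
ey=np.array([-.2551,.9669]);ex=np.array([.9669,.2551])
st=env.read_state();print(st['position'],st['width'],st['time'])
for f in('wrist2','side2'):
    C=cloud(load(f)).reshape(-1,3);a=C[:,:2]@ex-st['position'][:2]@ex;b=C[:,:2]@ey-st['position'][:2]@ey
    m=(abs(a)<.07)&(abs(b)<.05)&(C[:,2]>.168)&(C[:,2]<.25)
    for lo in np.arange(.168,.25,.006):
        k=m&(C[:,2]>=lo)&(C[:,2]<lo+.006)
        if k.sum()>2: print(f,round(lo,3),k.sum(),'ex',a[k].min().round(3),a[k].max().round(3),'ey',b[k].min().round(3),b[k].max().round(3))
C=cloud(load('wrist1'));print('w1 fingers',[C[v,205].round(3) for v in range(228,300,8)])
```

```text
[0.59022882 0.20851772 0.18574141] 0.009655661185859327 2.85
wrist2 0.192 33 ex -0.009 0.008 ey 0.01 0.012
wrist2 0.198 180 ex -0.01 0.008 ey 0.006 0.012
wrist2 0.204 203 ex -0.01 0.008 ey 0.006 0.012
wrist2 0.21 203 ex -0.01 0.008 ey 0.01 0.012
wrist2 0.216 299 ex -0.01 0.008 ey -0.009 0.013
wrist2 0.222 273 ex -0.01 0.009 ey -0.009 0.013
wrist2 0.228 330 ex -0.012 0.01 ey 0.01 0.013
wrist2 0.234 397 ex -0.012 0.01 ey 0.01 0.013
wrist2 0.24 413 ex -0.013 0.011 ey 0.009 0.013
wrist2 0.246 67 ex -0.012 0.002 ey 0.01 0.013
side2 0.192 5 ex -0.008 0.007 ey -0.01 0.012
side2 0.198 19 ex -0.01 0.008 ey -0.011 0.011
side2 0.204 19 ex -0.01 0.009 ey -0.012 0.012
side2 0.21 19 ex -0.011 0.007 ey -0.011 0.009
side2 0.216 23 ex -0.011 0.008 ey -0.012 0.009
side2 0.222 16 ex -0.011 0.008 ey -0.011 0.004
side2 0.228 16 ex -0.012 0.009 ey -0.011 0.001
side2 0.234 18 ex -0.012 0.008 ey -0.012 -0.001
side2 0.24 7 ex -0.014 -0.006 ey -0.011 0.01
side2 0.246 6 ex -0.014 -0.008 ey -0.012 0.005
w1 fingers [array([ 0.586, -0.032, -0.   ]), array([0.599, 0.064, 0.229]), array([0.6  , 0.065, 0.239]), array([0.601, 0.064, 0.246]), array([0.602, 0.064, 0.252]), array([0.603, 0.064, 0.258]), array([0.604, 0.061, 0.26 ]), array([0.605, 0.059, 0.262]), array([0.606, 0.055, 0.262])]
```

Both cameras put the fingertips near z ≈ 0.195 while the reported TCP is 0.1857. So the tips are about 9 mm *behind* the reported TCP, not 14 mm ahead as `nose_length` says. That is why the fingers passed over the 187 mm grip. From here I'll trust the camera-measured tip height. Next I'll go back and descend lower.

>>> servo_tool:
  plan:
    - [[0, 0, 0, -5, 0, 28, 1], [0, 0, 0, 0, 0, 32, 1], [0, 0, 0, 0, 0, 32, 1], [0, 0, 0, 0, 0, 32, 1], [0, 0, 0, 0, 0, 28, 1]]

```text
time: 3.48
position: [0.6293, 0.0595, 0.1909]
eef_rot: [0.432, 0.56, -0.432, 0.56]
wrist_force: [0.9, 0.4, 0.0]
width: 0.0
```

>>> servo_tool:
  plan:
    - [[0, 0, 0, 0, 0, 0, 1], [0, 0, 0, 10, 0, 0, 1], [0, 0, 0, 10, 0, 0, 1], [0, 0, 0, 7, 0, 0, 1], [0, 0, 0, 0, 0, 0, 1]]

```text
time: 4.1
position: [0.6282, 0.0618, 0.1627]
eef_rot: [0.431, 0.561, -0.432, 0.56]
wrist_force: [0.2, 0.6, 0.0]
width: 0.006
```

>>> servo_tool:
  plan:
    - [[0, 0, 0, 0, 0, -8, 1], [0, 0, 0, 0, 0, -8, 1], [0, 0, 0, 0, 0, -12, 1], [0, 0, 0, 0, 0, -15, 1], [0, 0, 0, 0, 0, -15, 1]]

```text
time: 4.72
position: [0.6139, 0.1185, 0.164]
eef_rot: [0.432, 0.56, -0.432, 0.56]
wrist_force: [-1.0, -2.1, 1.2]
width: 0.007
```

Run:
```python
from h import *
s=snap('side','side3')
cv2.imwrite('pics/c4.png',cv2.resize(s['color'][30:190,30:270,::-1],None,fx=2.5,fy=2.5,interpolation=cv2.INTER_CUBIC))
```

```text
(no output)
```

View pics/c4.png

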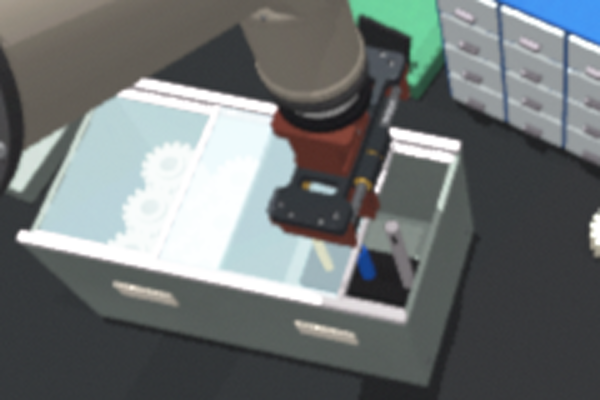

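The door is now moving, the shaft is exposed at (398,240), and the push force is about 2.3 N. I'll keep pushing until it hits the stop.

>>> servo_tool:
  plan:
    - [[0, 0, 0, 0, 0, -16, 1], [0, 0, 0, 0, 0, -16, 1], [0, 0, 0, 0, 0, -16, 1], [0, 0, 0, 0, 0, -16, 1], [0, 0, 0, 0, 0, -12, 1]]

```text
time: 5.4
position: [0.5942, 0.1923, 0.1636]
eef_rot: [0.431, 0.56, -0.432, 0.56]
wrist_force: [-0.0, -1.8, 1.7]
width: 0.004
```

>>> servo_tool:
  plan:
    - [[0, 0, 0, 0, 0, -8, 1], [0, 0, 0, 0, 0, -6, 1], [0, 0, 0, 0, 0, -4, 1], [0, 0, 0, 0, 0, -4, 1], [0, 0, 0, 0, 0, -4, 1]]

```text
time: 6.02
position: [0.5882, 0.2159, 0.1636]
eef_rot: [0.432, 0.56, -0.432, 0.56]
wrist_force: [-0.6, -1.8, -0.9]
width: 0.003
```

>>> servo_tool:
  plan:
    - [[0, 0, 0, 0, 0, -3, 1], [0, 0, 0, 0, 0, -3, 1], [0, 0, 0, 0, 0, -3, 1], [0, 0, 0, 0, 0, -2, 1], [0, 0, 0, 0, 0, -2, 1]]

```text
time: 6.65
position: [0.5866, 0.2221, 0.1638]
eef_rot: [0.431, 0.557, -0.435, 0.561]
wrist_force: [2.5, -16.5, 2.9]
width: 0.005
```

Run:
```python
from h import *
s=snap('wrist','wrist4');print(env.read_state()['wrist_force'])
C=cloud(s);ey=np.array([-.2551,.9669])
for v in range(100,260,8):print(v,C[v,285].round(3),(C[v,285,:2]@ey).round(3))
```

```text
[  1.47518019 -13.71445928   2.03514263]
100 [0.581 0.298 0.16 ] 0.14
108 [0.582 0.295 0.163] 0.136
116 [0.583 0.291 0.162] 0.132
124 [0.584 0.287 0.163] 0.129
132 [0.585 0.283 0.162] 0.124
140 [0.586 0.279 0.162] 0.12
148 [0.588 0.275 0.162] 0.116
156 [0.589 0.271 0.162] 0.112
164 [0.59  0.267 0.161] 0.108
172 [0.591 0.263 0.162] 0.104
180 [0.592 0.259 0.162] 0.099
188 [0.593 0.255 0.164] 0.095
196 [0.594 0.251 0.164] 0.091
204 [0.594 0.25  0.175] 0.091
212 [0.593 0.249 0.185] 0.09
220 [0.594 0.246 0.188] 0.087
228 [0.595 0.242 0.186] 0.082
236 [0.596 0.238 0.186] 0.078
244 [0.635 0.155 0.006] -0.012
252 [0.638 0.146 0.006] -0.021
```

View pics/wrist4.png

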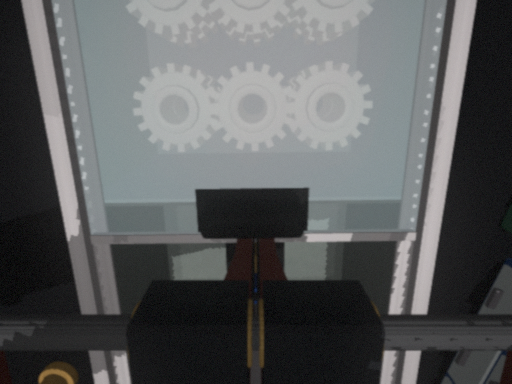

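The door is at its stop: force rose to 16 N and the door's rear edge is on the divider. The grip travelled about 145 mm, so the door started about 25 mm open. Next I'll back off, lift, open the fingers and go over the shaft.

>>> servo_tool:
  plan:
    - [[0, 0, 0, 0, 0, 10, 1], [0, 0, 0, 0, 0, 15, 1], [0, 0, 0, -25, 0, 20, -1], [0, 0, 0, -25, 0, 40, -1], [0, 0, 0, 0, 0, 45, -1]]

```text
time: 7.32
position: [0.6199, 0.1031, 0.2165]
eef_rot: [0.433, 0.559, -0.43, 0.561]
wrist_force: [0.1, 0.5, -0.5]
width: 0.309
```

>>> servo_tool:
  plan:
    - [[0, 0, 0, 0, 0, 30, -1], [0, 0, 0, 0, 0, 0, -1], [0, 0, 0, 0, 0, 0, -1], [0, 0, 0, 0, 0, 0, -1], [0, 0, 0, 0, 0, 0, -1]]

```text
time: 7.95
position: [0.6254, 0.0753, 0.2138]
eef_rot: [0.431, 0.56, -0.431, 0.56]
wrist_force: [-0.8, 0.1, 0.4]
width: 0.877
```

Run:
```python
from h import *
s=snap('wrist','wrist5');st=env.read_state();ey=np.array([-.2551,.9669]);ex=np.array([.9669,.2551])
p=st['position'];print(p,p[:2]@ex,p[:2]@ey,st['wrist_force'],R.from_quat(st['eef_rot']).as_matrix().round(4))
C=cloud(s);m=(C[...,2]>.145)&(C[...,2]<.16);a=C[...,:2]@ex;b=C[...,:2]@ey
m&=(abs(a-.622)<.03)&(abs(b+.0645)<.03);P=C[m];print(m.sum(),a[m].min(),a[m].max(),b[m].min(),b[m].max(),P[:,2].max(),np.argwhere(m).mean(0))
```

```text
[0.62545208 0.07495424 0.2137248 ] 0.6238704422176112 -0.08707956959785966 [-0.74055603  0.74106738  0.27619976] [[-1.000e-04  9.668e-01  2.556e-01]
 [ 3.000e-04  2.556e-01 -9.668e-01]
 [-1.000e+00  0.000e+00 -3.000e-04]]
352 0.6153999167732856 0.6291119370396081 -0.07155643104238955 -0.05735523936599031 0.15765819246871146 [175.11647727 254.59943182]
```

View pics/wrist5.png

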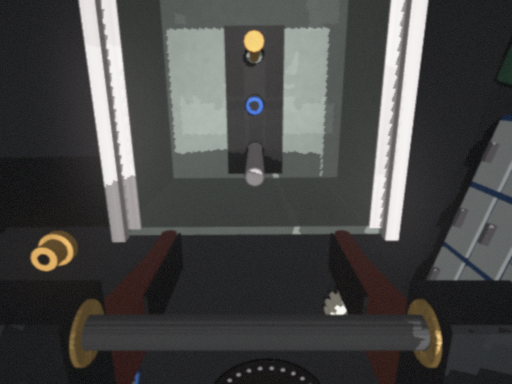

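The shaft top is at (255,175), i.e. ex 0.6222, ey -0.0645, exactly where the -y socket should be. I'll move over it and descend.

>>> servo_tool:
  plan:
    - [[0, 0, 0, 0, -1.7, -12, -1], [0, 0, 0, 0, 0, -10.6, -1], [0, 0, 0, 10, 0, 0, -1], [0, 0, 0, 20, 0, 0, -1], [0, 0, 0, 20, 0, 0, -1]]

```text
time: 8.62
position: [0.6181, 0.0951, 0.1626]
eef_rot: [0.432, 0.56, -0.432, 0.56]
wrist_force: [1.0, 0.3, 0.5]
width: 1.005
```

>>> servo_tool:
  plan:
    - [[0, 0, 0, 20, 0, 0, -1], [0, 0, 0, 12, 0, 0, -1], [0, 0, 0, 6, 0, 0, -1], [0, 0, 0, 0, 0, 0, -1], [0, 0, 0, 0, 0, 0, -1]]

```text
time: 9.25
position: [0.6188, 0.0954, 0.1265]
eef_rot: [0.432, 0.56, -0.431, 0.56]
wrist_force: [-0.5, -0.5, -0.2]
width: 1.004
```

Run:
```python
from h import *
st=env.read_state();ey=np.array([-.2551,.9669]);ex=np.array([.9669,.2551])
p=st['position'];print(p,p[:2]@ex,p[:2]@ey,st['wrist_force'],st['width'])
```

```text
[0.61879554 0.09535595 0.12647949] 0.6226387081573211 -0.06565507570261976 [-0.45952147 -0.49992352 -0.22487868] 1.0040233602653197
```

>>> servo_tool:
  plan:
    - [[0, 0, 0, 1, 0, -1, 1], [0, 0, 0, 0, 0, 0, 1], [0, 0, 0, 0, 0, 0, 1], [0, 0, 0, 0, 0, 0, 1], [0, 0, 0, 0, 0, 0, 1]]

```text
time: 9.88
position: [0.618, 0.0962, 0.1248]
eef_rot: [0.432, 0.56, -0.432, 0.56]
wrist_force: [-0.4, -0.1, -0.2]
width: 0.471
```

>>> servo_tool:
  plan:
    - [[0, 0, 0, 0, 0, 0, 1], [0, 0, 0, 0, 0, 0, 1], [0, 0, 0, 0, 0, 0, 1], [0, 0, 0, 0, 0, 0, 1], [0, 0, 0, 0, 0, 0, 1]]

```text
time: 10.5
position: [0.6181, 0.0963, 0.1247]
eef_rot: [0.432, 0.56, -0.432, 0.56]
wrist_force: [0.8, 0.1, -0.5]
width: 0.153
```

Width is 13.5 mm, so the fingers are on the shaft. Lifting.

>>> servo_tool:
  plan:
    - [[0, 0, 0, -20, 0, 0, 1], [0, 0, 0, -40, 0, 0, 1], [0, 0, 0, -45, 0, 0, 1], [0, 0, 0, -45, 0, 0, 1], [0, 0, 0, -35, 0, 0, 1]]

```text
time: 11.12
position: [0.6179, 0.0962, 0.3116]
eef_rot: [0.432, 0.56, -0.432, 0.56]
wrist_force: [0.1, -0.4, -1.7]
width: 0.149
```

>>> servo_tool:
  plan:
    - [[0, 0, 0, -3, 0, 0, 1], [0, 0, 0, 0, -20, 25, 1], [0, 0, 0, 0, -30, 45, 1], [0, 0, 0, 0, -35, 50, 1], [0, 0, 0, 0, -35, 50, 1]]

```text
time: 11.75
position: [0.5433, -0.1003, 0.3107]
eef_rot: [0.431, 0.561, -0.432, 0.559]
wrist_force: [0.6, -0.5, -0.8]
width: 0.149
```

Run:
```python
from h import *
st=env.read_state();ey=np.array([-.2551,.9669]);ex=np.array([.9669,.2551])
p=st['position'];d=np.array([.484,-.316])-p[:2];print(p,'y',d@ex,'z',-d@ey,st['wrist_force'],st['width'],st['qpos'].round(2))
```

```text
[ 0.54328286 -0.10025263  0.31069026] y -0.11235774886989845 z 0.19348307837040732 [ 0.59922404 -0.51282548 -0.78350223] 0.14905529030603962 [ 0.04  0.2   0.04  1.72 -0.01  1.22  0.33]
```

>>> servo_tool:
  plan:
    - [[0, 0, 0, 0, -25, 50, 1], [0, 0, 0, 0, -25, 55, 1], [0, 0, 0, 0, -25, 55, 1], [0, 0, 0, 0, -22, 50, 1], [0, 0, 0, 0, -15, 43, 1]]

```text
time: 12.38
position: [0.4992, -0.3738, 0.3107]
eef_rot: [0.432, 0.561, -0.433, 0.558]
wrist_force: [0.5, 0.6, -1.4]
width: 0.151
```

>>> servo_tool:
  plan:
    - [[0, 0, 0, 0, 0, 0, 1], [0, 0, 0, 0, 0, 0, 1], [0, 0, 0, 0, 0, 0, 1], [0, 0, 0, 0, 0, 0, 1], [0, 0, 0, 0, 0, 0, 1]]

```text
time: 13.0
position: [0.5014, -0.3711, 0.3129]
eef_rot: [0.432, 0.56, -0.431, 0.56]
wrist_force: [0.1, -0.1, -1.6]
width: 0.152
```

Run:
```python
from h import *
s=snap('wrist','wrist6');b=snap('side','side6');st=env.read_state()
print(st['position'],st['wrist_force'],R.from_quat(st['eef_rot']).as_matrix().round(4))
x,y=265,170
cv2.imwrite('pics/c6.png',np.hstack([cv2.resize(s['color'][:,:,::-1],(440,330)),cv2.resize(b['color'][y:y+150,x:x+160,::-1],(352,330),interpolation=cv2.INTER_CUBIC)]))
```

```text
[ 0.50126453 -0.37149912  0.31289099] [-0.11395568  0.1350488  -0.50754658] [[ 3.000e-04  9.670e-01  2.547e-01]
 [-1.000e-04  2.547e-01 -9.670e-01]
 [-1.000e+00  3.000e-04  1.000e-04]]
```

View pics/c6.png

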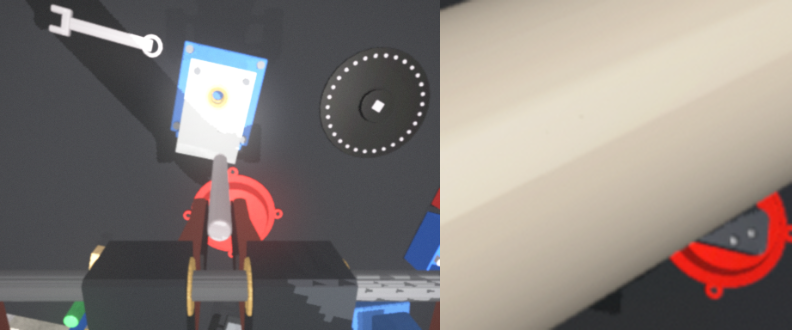

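The bushing ring is at about (218,96) of the 440-wide wrist picture, i.e. (254,112) in full-size pixels. The shaft hangs from (219,230) to its foot at (220,157). Now to refine both.

Run:
```python
from h import *
s=load('wrist6');st=env.read_state();p=st['position']
ey=np.array([-.2551,.9669]);ex=np.array([.9669,.2551])
h=cv2.cvtColor(s['color'],cv2.COLOR_RGB2HSV)
m=((h[...,0]>15)&(h[...,0]<32)&(h[...,1]>70)&(h[...,2]>80)).astype(np.uint8);m[:, :220]=0;m[:,290:]=0;m[:85]=0;m[140:]=0
v,u=np.nonzero(m);c=cv2.minEnclosingCircle(np.stack([u,v],1).astype(np.float32));print(len(u),c,u.mean(),v.mean())
q=atz(s,*c[0],.134);print('bore',q, 'centroid',atz(s,u.mean(),v.mean(),.134))
d=q[:2]-p[:2];print('y',d@ex,'z',-d@ey)
C=cloud(s);a=(C[...,:2]-p[:2])@ex;b=(C[...,:2]-p[:2])@ey
k=(C[...,2]>.17)&(C[...,2]<.36)&(abs(a)<.015)&(abs(b)<.03)
for lo in np.arange(.18,.36,.01):
    j=k&(C[...,2]>=lo)&(C[...,2]<lo+.01)
    if j.sum()>3: print(lo.round(3),j.sum(),'a',a[j].min().round(4),a[j].max().round(4),np.median(a[j]).round(4),'b max',np.percentile(b[j],95).round(4))
```

```text
101 ((253.26568603515625, 111.09832763671875), 10.15768051147461) 253.1980198019802 112.21782178217822
bore [ 0.48293587 -0.31329222  0.134     ] centroid [ 0.48314808 -0.31436953  0.134     ]
y -0.002873395548027703 z -0.06095589531917074
0.19 10 a -0.0054 0.0059 0.0002 b max 0.0072
0.2 43 a -0.007 0.0067 -0.0002 b max 0.0073
0.21 54 a -0.0069 0.0065 -0.0002 b max 0.0074
0.22 50 a -0.0067 0.0062 -0.0006 b max 0.0074
0.23 61 a -0.0073 0.006 -0.0003 b max 0.0075
0.24 73 a -0.007 0.0065 -0.0003 b max 0.0074
0.25 75 a -0.0068 0.0063 -0.0003 b max 0.0074
0.26 93 a -0.0073 0.0064 -0.0003 b max 0.0075
0.27 98 a -0.0075 0.0063 -0.0003 b max 0.0076
0.28 109 a -0.0073 0.0061 -0.0003 b max 0.0074
0.29 134 a -0.0075 0.0064 -0.0004 b max 0.0075
0.3 148 a -0.0074 0.0061 -0.0004 b max 0.0075
0.31 175 a -0.0076 0.0063 -0.0009 b max 0.0076
0.32 364 a -0.0149 0.0147 -0.0004 b max 0.0116
0.33 590 a -0.015 0.0149 -0.0002 b max 0.0116
0.34 1120 a -0.0149 0.0148 -0.0004 b max 0.0116
0.35 526 a -0.015 0.015 0.0059 b max 0.0118
```

Run:
```python
from h import *
for f,(x0,x1,y0,y1) in(('wrist6',(235,272,95,130)),('side0',(304,328,240,262))):
    s=load(f);k=8
    im=cv2.resize(s['color'][y0:y1,x0:x1],None,fx=k,fy=k,interpolation=cv2.INTER_CUBIC)
    h=cv2.cvtColor(im,cv2.COLOR_RGB2HSV);m=((h[...,0]>12)&(h[...,0]<36)&(h[...,1]>60)).astype(np.uint8)
    cs,hi=cv2.findContours(m,cv2.RETR_CCOMP,cv2.CHAIN_APPROX_NONE)
    for c,g in zip(cs,hi[0]):
        if len(c)<60: continue
        e=cv2.fitEllipse(c);u=x0+(e[0][0]+.5)/k-.5;v=y0+(e[0][1]+.5)/k-.5
        print(f,'hole' if g[3]>=0 else 'outer',round(u,2),round(v,2),np.round(np.array(e[1])/k,1),atz(s,u,v,.134).round(4))
    C=cloud(s);mm=(abs(C[...,2]-.13)<.006)&(abs(C[...,0]-.485)<.08)&(abs(C[...,1]+.33)<.08)
    print(cv2.minAreaRect(C[mm][:,:2].astype(np.float32)))
    b=im[...,::-1]; cv2.imwrite(f'pics/b_{f}.png',cv2.resize(b,(390,390)))
cv2.imwrite('pics/b.png',np.hstack([cv2.imread('pics/b_wrist6.png'),cv2.imread('pics/b_side0.png')]))
```

```text
wrist6 outer 253.09 112.27 [20.7 22.1] [ 0.4831 -0.3145  0.134 ]
wrist6 hole 251.81 118.11 [2.9 8.4] [ 0.4833 -0.3203  0.134 ]
wrist6 hole 252.82 110.36 [11.9 14.3] [ 0.4823 -0.3127  0.134 ]
((0.48426520824432373, -0.33534353971481323), (0.07611522823572159, 0.11213003098964691), 2.846583604812622)
side0 outer 315.14 250.28 [13.2 13.7] [ 0.4847 -0.3145  0.134 ]
side0 hole 314.97 250.79 [3.1 5.5] [ 0.4835 -0.3146  0.134 ]
((0.48523029685020447, -0.3346664011478424), (0.07687922567129135, 0.1121620237827301), 3.130699396133423)
```

View pics/b.png

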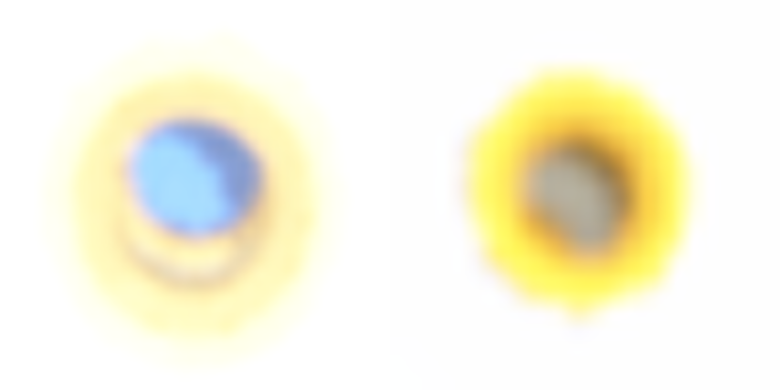

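Both cameras agree: the ring centre is (0.4831,-0.3145) from wrist and (0.4847,-0.3145) from side. Moving over it.

>>> servo_tool:
  plan:
    - [[0, 0, 0, 0, -2.7, -20, 1], [0, 0, 0, 0, 0, -25, 1], [0, 0, 0, 0, 0, -14.4, 1], [0, 0, 0, 15, 0, 0, 1], [0, 0, 0, 15, 0, 0, 1]]

```text
time: 13.72
position: [0.4832, -0.3157, 0.2815]
eef_rot: [0.432, 0.56, -0.432, 0.56]
wrist_force: [0.6, -0.3, -2.1]
width: 0.15
```

>>> servo_tool:
  plan:
    - [[0, 0, 0, 10, 0, 0, 1], [0, 0, 0, 0, 0, 0, 1], [0, 0, 0, 0, 0, 0, 1], [0, 0, 0, 0, 0, 0, 1], [0, 0, 0, 0, 0, 0, 1]]

```text
time: 14.35
position: [0.4836, -0.3152, 0.2732]
eef_rot: [0.432, 0.56, -0.432, 0.56]
wrist_force: [-0.2, 0.8, -1.4]
width: 0.149
```

Run:
```python
from h import *
ey=np.array([-.2551,.9669]);ex=np.array([.9669,.2551])
q=[env.read_state() for _ in range(1)][0];p=q['position'];s=snap('wrist','wrist7');q=env.read_state();p2=q['position']
for x in(p,p2):
    d=np.array([.4835,-.3147])-x[:2];print(x,'y',d@ex,'z',-d@ey)
print(q['wrist_force'],q['wrist_torque'])
```

```text
[ 0.48360305 -0.31515623  0.27315607] y 1.674840558402692e-05 z -0.00046741231787919644
[ 0.48355889 -0.31514154  0.27311014] y 5.5699323311393435e-05 z -0.00044194716709445366
[-0.15419205  0.55355297 -1.90069829] [-0.00584936 -0.01873336 -0.01280737]
```

Alignment is within 0.5 mm. The foot is at TCP − 0.119, about z = 0.154. Lowering gently and watching the force.

>>> servo_tool:
  plan:
    - [[0, 0, 0, 8, 0, -0.4, 1], [0, 0, 0, 8, 0, 0, 1], [0, 0, 0, 5, 0, 0, 1], [0, 0, 0, 4, 0, 0, 1], [0, 0, 0, 0, 0, 0, 1]]

```text
time: 15.02
position: [0.4831, -0.3146, 0.2474]
eef_rot: [0.432, 0.56, -0.432, 0.56]
wrist_force: [0.5, 0.1, -1.2]
width: 0.149
```

>>> servo_tool:
  plan:
    - [[0, 0, 0, 3, 0, 0, 1], [0, 0, 0, 3, 0, 0, 1], [0, 0, 0, 3, 0, 0, 1], [0, 0, 0, 3, 0, 0, 1], [0, 0, 0, 0, 0, 0, 1]]

```text
time: 15.65
position: [0.4832, -0.3146, 0.2354]
eef_rot: [0.432, 0.56, -0.432, 0.56]
wrist_force: [-0.3, -0.1, -1.5]
width: 0.147
```

It is 17 mm into the upper bore with no contact force. Continuing to just above the lower bushing's mouth.

>>> servo_tool:
  plan:
    - [[0, 0, 0, 6, 0, 0, 1], [0, 0, 0, 8, 0, 0, 1], [0, 0, 0, 10, 0, 0, 1], [0, 0, 0, 10, 0, 0, 1], [0, 0, 0, 6, 0, 0, 1]]

```text
time: 16.27
position: [0.483, -0.3145, 0.1948]
eef_rot: [0.432, 0.56, -0.432, 0.56]
wrist_force: [0.4, 0.6, -1.4]
width: 0.152
```

>>> servo_tool:
  plan:
    - [[0, 0, 0, 4, 0, 0, 1], [0, 0, 0, 4, 0, 0, 1], [0, 0, 0, 4, 0, 0, 1], [0, 0, 0, 4, 0, 0, 1], [0, 0, 0, 4, 0, 0, 1]]

```text
time: 16.9
position: [0.4834, -0.3147, 0.1756]
eef_rot: [0.432, 0.56, -0.432, 0.56]
wrist_force: [-0.0, -0.6, -1.8]
width: 0.148
```

>>> servo_tool:
  plan:
    - [[0, 0, 0, 7, 0, 0, 1], [0, 0, 0, 7, 0, 0, 1], [0, 0, 0, 7, 0, 0, 1], [0, 0, 0, 5, 0, 0, 1], [0, 0, 0, 3, 0, 0, 1]]

```text
time: 17.52
position: [0.4832, -0.3146, 0.1464]
eef_rot: [0.432, 0.56, -0.432, 0.56]
wrist_force: [0.6, 0.3, -0.8]
width: 0.148
```

>>> servo_tool:
  plan:
    - [[0, 0, 0, 0, 0, 0, 1], [0, 0, 0, 0, 0, 0, 1], [0, 0, 0, 0, 0, 0, 1], [0, 0, 0, 0, 0, 0, 1], [0, 0, 0, 0, 0, 0, 1]]

```text
time: 18.15
position: [0.4833, -0.3147, 0.1468]
eef_rot: [0.432, 0.56, -0.432, 0.56]
wrist_force: [0.2, 0.2, -2.0]
width: 0.153
```

Run:
```python
from h import *
w=snap('wrist','wrist8');a=snap('scene','scene8');b=snap('side','side8');st=env.read_state();print(st['position'],st['wrist_force'],st['width'],abs(st['qd']).max(),st['time'])
p=st['position'];ey=np.array([-.2551,.9669]);ex=np.array([.9669,.2551])
C=cloud(w);A=(C[...,:2]-p[:2])@ex;B=(C[...,:2]-p[:2])@ey
k=(abs(A)<.012)&(abs(B)<.012)&(C[...,2]>.13)&(C[...,2]<.22)
for lo in np.arange(.13,.20,.005):
    j=k&(C[...,2]>=lo)&(C[...,2]<lo+.005)
    if j.sum()>3: print(lo.round(3),j.sum(),A[j].min().round(4),A[j].max().round(4),B[j].max().round(4))
# door grip from scene cloud
C=cloud(a);A=C[...,:2]@ex;B=C[...,:2]@ey
k=(C[...,2]>.18)&(C[...,2]<.195)&(abs(A-.622)<.025)&(B>-.12)&(B<.2);print('grip ey',B[k].min(),B[k].max(),k.sum())
cv2.imwrite('pics/c8.png',np.hstack([cv2.resize(w['color'][:,:,::-1],(400,300)),cv2.resize(a['color'][:,:,::-1],(400,300))]))
```

```text
[ 0.48329237 -0.3146369   0.1467662 ] [-0.6071552  -0.17220925 -2.33616377] 0.14935126619245534 0.002252793303173083 18.3
0.13 535 -0.0118 0.0119 0.0119
0.135 84 -0.0116 0.0087 0.0115
0.14 77 -0.0073 0.0062 0.0073
0.145 87 -0.0078 0.0061 0.0073
0.15 89 -0.0076 0.0059 0.0075
0.155 134 -0.0119 0.0117 0.0114
0.16 200 -0.012 0.012 0.0115
0.165 243 -0.0119 0.0119 0.0117
0.17 242 -0.0119 0.0118 0.0118
0.175 813 -0.012 0.012 0.0116
0.18 181 -0.0118 0.012 0.0116
0.185 160 -0.012 0.0119 0.0117
0.19 223 -0.012 0.0119 0.0119
0.195 208 -0.0119 0.012 0.0116
0.2 234 -0.0119 0.0119 0.012
grip ey 0.07609657126933986 0.09002774651030268 105
```

View pics/c8.png

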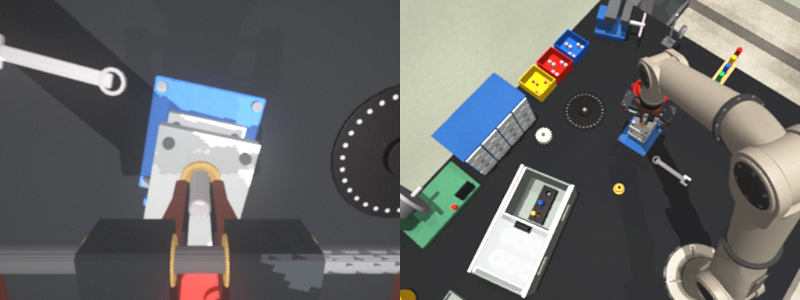

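The picture shows the shaft in the bushing at (198,185), and the door over the rollers with its grip at (522,228). The spindle and spacer are still in the rack, and the other parts are in place. Handing in.

```bash
python3 -c "
from rig import env
print(env.hand_in())"
```

```text
the job is handed in; nothing more can be done
None
```

The job is handed in at about 18.3 s of the 56 s. The door is fully open, and the shaft hangs in the gripper through both bushings with its foot in the clear below. The hand-in gave no verdict.

**What I did:**
- I pushed the door to its stop, where the force rose to about 16 N.
- I took the shaft from the -y socket and carried it over the meter.
- I lowered it through the upper bushing, the roller and the lower bushing. No contact force showed, only the shaft's weight of 1–2 N.

**Last checks:**

| Check | Result |
|---|---|
| Shaft foot height | about 27 mm above the bench: 23 mm below the lower bushing, 17 mm above the base plate (worked out from the TCP; the shaft top in the depth image fits) |
| Shaft axis to bore | under 1 mm |
| Shaft tilt | none measurable |
| Gripper opening | 13 mm, steady on the 14 mm rod |
| Joint speeds | near zero |
| Door grip | at its end-stop position |
| Spindle, spacer, wrench, coupling, disc, spare roller | in place in the last pictures, by eye |
| Cover | mostly hidden by the arm in the last pictures, so not checked |

**What failed or disagreed:**
- **First door push missed:** the fingers passed over the grip without touching it. `env.nose_length` says the fingertips stand 14 mm ahead of the TCP, but two cameras showed them about 9 mm behind the reported TCP. I used the measured value from then on, and the second push worked.
- **Bore position:** the wrist and side cameras differed by about 1.6 mm in x. I aimed between them, close to the wrist value, and the shaft went in freely.

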